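# Put the tampers back in their rack by size

### The job

Put the four tampers back in the rack, one in the middle of each pocket, standing upright in order of base size, with the biggest, which goes with the levelling tool, at the end next to that grey puck and the smallest at the end next to the timer. Set each one down gently rather than dropping it or knocking it over, and leave the levelling tool and the timer where they are.

Things in the scene. Friction and masses are not known exactly. Their poses are not given: they have to be found in the camera images.
- tamper_58: coffee tamper, black plastic handle, upright on its flat round steel base of 58 mm diameter; 96 mm tall, about 460 g, round about z. Origin: centre of the base's underside, z up. The handle's knob is a plain cylinder of 37 mm diameter from 60 to 84 mm above the origin (take it there from above, any yaw); below, it narrows to a 22 mm neck.
- tamper_53: coffee tamper, pale beech-wood handle, upright on its flat round steel base of 53 mm diameter; 88 mm tall, about 380 g, round about z. Origin: centre of the base's underside, z up. The handle's knob is a plain cylinder of 34 mm diameter from 55 to 77 mm above the origin (take it there from above, any yaw); below, it narrows to a 22 mm neck.
- tamper_47: coffee tamper, red handle, upright on its flat round steel base of 47 mm diameter; 80 mm tall, about 300 g, round about z. Origin: centre of the base's underside, z up. The handle's knob is a plain cylinder of 31 mm diameter from 50 to 70 mm above the origin (take it there from above, any yaw); below, it narrows to a 22 mm neck.
- tamper_41: coffee tamper, blue handle, upright on its flat round steel base of 41 mm diameter; 72 mm tall, about 230 g, round about z. Origin: centre of the base's underside, z up. The handle's knob is a plain cylinder of 28 mm diameter from 45 to 63 mm above the origin (take it there from above, any yaw); below, it narrows to a 22 mm neck.
- seat_1: the pocket at the rack's left (+y) end, its round black rubber floor. The rack: fixed brown wooden plank 356 x 104 mm, top 26 mm above the counter, one row of four equal round pockets, 76 mm diameter, 8 mm deep, 86 mm between centres. Origin: centre of the pocket's floor, 18 mm above the counter; y along the row towards seat_1, x across the row away from the robot, z up.
- seat_2: the second pocket from the left, made like seat_1, with its origin and axes alike. Behind the work stands the espresso machine: for y from -0.2 to 0.5 it overhangs the counter beyond x = 0.60 (legs from z = 0, body from z = 0.21 up), so carry things past it in straight lines at x under 0.57, not in an arc that swings out. (The black lamp stand seen at the robot's base is mere backdrop.)
- seat_3: the third pocket from the left, made like seat_1, with its origin and axes alike. Behind the work stands the espresso machine: for y from -0.2 to 0.5 it overhangs the counter beyond x = 0.60 (legs from z = 0, body from z = 0.21 up), so carry things past it in straight lines at x under 0.57, not in an arc that swings out. (The black lamp stand seen at the robot's base is mere backdrop.)
- seat_4: the pocket at the rack's right (-y) end, made like seat_1, with its origin and axes alike. Behind the work stands the espresso machine: for y from -0.2 to 0.5 it overhangs the counter beyond x = 0.60 (legs from z = 0, body from z = 0.21 up), so carry things past it in straight lines at x under 0.57, not in an arc that swings out. (The black lamp stand seen at the robot's base is mere backdrop.)
- leveller: loose levelling tool, a plain round grey metal puck without a handle, 62 mm diameter, 32 mm high, about 310 g, standing on the counter just beyond one end of the rack (about 93 mm from the centre of the end pocket); which end changes. Origin: centre of its underside. Leave it where it stands.
- timer: loose small cream-coloured kitchen timer with a red and two grey buttons, 58 x 62 x 18 mm, lying on the counter just beyond the other end of the rack. Origin: centre of its underside. Leave it where it lies.
Things that resemble listed ones, but are neither listed nor needed, are in the scene too. Leave any purple or yellow look-alike of the tamper_41 alone.

How it is judged:
At the end, for the whole second after the job is handed in: Every tamper stands upright (within 0.06 rad), at rest and released, flat on the floor of its own pocket (height within 3 mm above or 4 mm below the floor), centre within 12 mm of the pocket's centre; from the levelling tool's end of the rack to the timer's end: 58, 53, 47, 41 mm (((y of leveller in the frame of seat_2 above 0 m and horizontal distance between tamper_58 and seat_1 below 0.012 m and z of tamper_58 in the frame of seat_1 between -0.004 and 0.003 m and horizontal distance between tamper_53 and seat_2 below 0.012 m and z of tamper_53 in the frame of seat_2 between -0.004 and 0.003 m and horizontal distance between tamper_47 and seat_3 below 0.012 m and z of tamper_47 in the frame of seat_3 between -0.004 and 0.003 m and horizontal distance between tamper_41 and seat_4 below 0.012 m and z of tamper_41 in the frame of seat_4 between -0.004 and 0.003 m) or (not (y of leveller in the frame of seat_2 above 0 m) and horizontal distance between tamper_58 and seat_4 below 0.012 m and z of tamper_58 in the frame of seat_4 between -0.004 and 0.003 m and horizontal distance between tamper_53 and seat_3 below 0.012 m and z of tamper_53 in the frame of seat_3 between -0.004 and 0.003 m and horizontal distance between tamper_47 and seat_2 below 0.012 m and z of tamper_47 in the frame of seat_2 between -0.004 and 0.003 m and horizontal distance between tamper_41 and seat_1 below 0.012 m and z of tamper_41 in the frame of seat_1 between -0.004 and 0.003 m)) and angle between each of tamper_58, tamper_53, tamper_47, tamper_41's own z axis and vertical below 0.06 rad and linear speed of each of tamper_58, tamper_53, tamper_47, tamper_41 below 0.02 m/s and angular speed of each of tamper_58, tamper_53, tamper_47, tamper_41 below 0.15 rad/s); the robot touches nothing.
It fails at once if a tamper is tipped over (angle between any of tamper_58, tamper_53, tamper_47, tamper_41's own z axis and vertical above 0.7 rad).
It fails at once if a tamper is let fall: it moves faster than 0.5 m/s (a fall of about 12 mm) while the fingers do not hold it ((linear speed of tamper_58 above 0.5 m/s and contact force between the fingers and tamper_58 below 0.05 N) or (linear speed of tamper_53 above 0.5 m/s and contact force between the fingers and tamper_53 below 0.05 N) or (linear speed of tamper_47 above 0.5 m/s and contact force between the fingers and tamper_47 below 0.05 N) or (linear speed of tamper_41 above 0.5 m/s and contact force between the fingers and tamper_41 below 0.05 N)).
It fails at once if the levelling tool or the timer is moved by more than 20 mm (distance of any of leveller, timer from where it was at the start of the episode above 0.02 m).
It also fails if it takes over 106 s, if anything falls off the work surface, if the arm or the gripper's body presses on something with over 40 N, if the wrist force passes 120 N, or if a joint passes its speed limit or range.

### The arm

A 6-joint arm with a two-finger parallel gripper is mounted at the origin on a cart in front of the work surface, level with it; the furniture and walls round the work are solid. World frame = base frame: x ahead of the robot, y to its left, z up, the work surface at z = 0. Lengths are in m, angles in rad, forces in N, time in s.
With the tool pointing down it reaches from about 0.35 to 0.85 m from the base axis. Payload 8.1 kg.
Tool frame: the origin (TCP) lies midway between the tips of the shut fingers; the grasp point (between the pads) lies 19 mm behind it; z points along the fingers, y is the line along which they close (so a half turn about z gives the same grasp; the last joint's range is limited). The gripper opens to 85 mm and grips with 20 to 120 N. Pads are 22 mm wide; open, the fingers measure 114 mm over their backs; the gripper's body (76 mm by 85 mm) begins 54 mm behind the grasp point. The pads swing forward as they close: fully open they stand 13 mm farther back than shut.
Start: joints at [1.142, 0.13, 1.488, -0, 1.523, -0.085], TCP at [0.202, 0.565, 0.231] pointing down, gripper open.
Joint ranges: [-2.96, 2.96], [-0.89, 2.26], [0.02, 2.5], [-1.34, 4.48], [0, 2.73], [-2.66, 2.66]. Speed limits (rad/s): [2.39, 2.39, 2.79, 3.14, 3.14, 3.14].

### API

Orientations are given as a rotation vector (axis times angle).
In Python, from station import * gives the robot as it stands.
- The arm moves only by the tool servo_tool, never from a script. Its arguments are lists of equal length, an entry for each row: "translation": the shift along the tool's x, y, z normalised to -1 to 1, where 1 is 25 mm, a list of three; "turn": the turn, a rotation vector about the tool's x, y, z normalised to -1 to 1, where 1 is 0.1 rad, a list of three; "fingers": the closure, from 0 (fully open) to 1 (shut). In form: {"translation": [[tx, ty, tz], ...], "turn": [[rx, ry, rz], ...], "fingers": [fingers, ...]}. A call has 1 to 20 rows; each row shifts and turns the commanded pose from where the row before left it, along the tool's axes as they then stand; what a row does not reach is not made up. A row lasts 1/12 s, in which the tool goes at most 41.7 mm and 7.16 degrees, less where a joint would pass 70% of its speed; a pose out of reach is approached as far as the arm can. A call with a number of a shift or a turn outside -1 to 1 is refused whole. A call with a gripper value outside its range is refused whole. The fingers move at their own pace and stop on an object; the grip force is fixed at half the most. Time passes only in rows, so rows that do not move let the fingers close. It gives the time, the measured TCP pose, the force, the opening and the grip force at its end, in the units of the state.
- observe(): the state, without advancing time (a new reading comes with each control period).
- get_image(name): name is "side" or "top"; returns the picture (420x560x3 uint8, red, green, blue); there is no depth.
- get_calibration(name): a dict with "K" (3x3 intrinsics, pixels), "distortion" ([k1, k2, p1, p2, k3] as OpenCV has them; the pictures are not rectified), "pose" (4x4, takes a point from camera to world coordinates). Camera axes: x right, y down, z forward; pixel columns grow to the right and rows downward; lengths in m; the calibration is good to about 2 mm. A picture is of the moment at which its call begins. get_calibration takes no time and is no camera call.
- sign_off(): hands the job in; it is judged then, once.
The state is a dict: "time_s": time; "joint_pos": joint angles; "joint_vel": joint speeds; "effort": joint torques, N m; "ee_pos": TCP position; "ee_rot": TCP orientation; "wrist_force": force on the tool from outside, world axes, zero at the start; "torque": the same for the moment, N m; "finger_gap": opening from 0.0 (shut) to 1.0 (fully open); "grasp_force": force on a finger pad.
Only numpy, scipy, OpenCV 4.12 (cv2) and the standard library are available. Lean on these libraries where they do the work, as an engineer would, in place of code of your own. Each camera call takes 0.05 s, during which the arm holds its last target. There are 200 camera calls.

## Working session

There is one attempt and no reset: what is moved stays moved. The work goes in short steps, Python scripts to look and compute and a tool call to move; the robot and the scene stay as the last step left them, time stands still between calls to the robot, and variables do not carry over. Pictures are saved under pics/ and viewed, at most 14 in all, crops included, and the job is handed in when it is done.

Besides the shell and the picture viewer there is one more tool, called after "Emit:" by a JSON object that holds its "method" and its "body", one argument or row to a line. servo_tool: Moves the arm, as the interface text tells. Its arguments: {"type":"object","properties":{"translation":{"type":"array"},"turn":{"type":"array"},"fingers":{"type":"array"}},"required":["translation","turn","fingers"]}

```bash
mkdir -p pics
python3 - <<'E'
from station import *
import cv2,numpy as np
for n in("top","side"):
    im=get_image(n); cv2.imwrite(f"pics/{n}0.png",im[:,:,::-1])
    c=get_calibration(n); print(n,np.round(c["K"],1).tolist(),np.round(c["distortion"],3),np.round(c["pose"],3).tolist())
o=observe();print(o)
E
```

```text
top [[445.2, 0.0, 275.4], [0.0, 445.2, 201.8], [0.0, 0.0, 1.0]] [-0.096  0.     0.     0.     0.   ] [[-0.016, -0.993, 0.119, 0.358], [-1.0, 0.019, 0.024, 0.004], [-0.026, -0.118, -0.993, 1.45], [0.0, 0.0, 0.0, 1.0]]
side [[537.2, 0.0, 281.0], [0.0, 537.2, 210.2], [0.0, 0.0, 1.0]] [-0.054  0.     0.     0.     0.   ] [[-0.999, -0.028, 0.033, 0.462], [-0.043, 0.663, -0.748, 1.184], [-0.001, -0.748, -0.663, 1.081], [0.0, 0.0, 0.0, 1.0]]
{'time_s': 0.1, 'joint_pos': array([ 1.14159680e+00,  1.31123271e-01,  1.48918819e+00, -1.66131230e-05,
        1.52298475e+00, -8.53860646e-02]), 'joint_vel': array([ 0.00166666, -0.00176982, -0.0013139 ,  0.00015252, -0.00049482,
       -0.00036991]), 'effort': array([ 1.67123777e-03, -5.70954037e+01, -5.01938295e+01, -1.72875402e-04,
        8.18610191e-03, -5.54525241e-05]), 'ee_pos': array([0.20201598, 0.56443787, 0.23031706]), 'ee_rot': array([-5.37332038e-01, -3.09487467e+00,  2.59414761e-03]), 'wrist_force': array([-0.00497758, -0.53105401, -0.23549016]), 'torque': array([-0.04161072,  0.03345562,  0.02026036]), 'grasp_force': 0.0, 'finger_gap': 1.002265900553319}
```

View pics/top0.png

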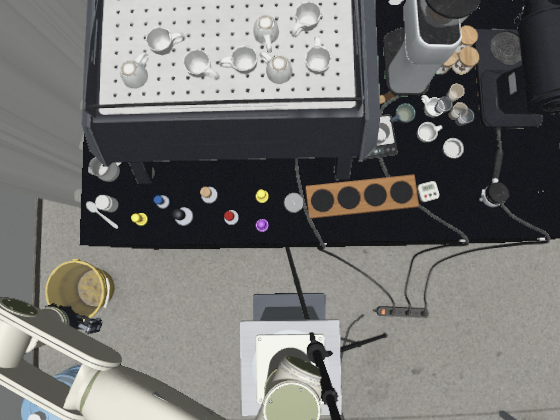

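View pics/side0.png

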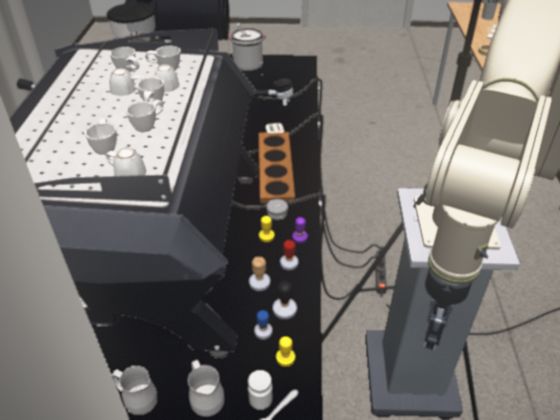

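The leveller sits at the left (+y) end, around (293,203) in the top view, and the timer is at the right. The rack spans about (310–417, 178–215). The tampers are blue (160,201), black (182,215), beech (208,194) and red (231,216). The yellow and purple ones are decoys. So seats 1 to 4 take 58, 53, 47 and 41.

```bash
cat > h.py <<'E'
import cv2,numpy as np
from station import *
def ray(n,uv):
    c=get_calibration(n);P=np.array(c["pose"])
    p=cv2.undistortPoints(np.array(uv,float).reshape(-1,1,2),np.array(c["K"]),np.array(c["distortion"]))[:,0]
    return P[:3,3],np.c_[p,np.ones(len(p))]@P[:3,:3].T
def plane(n,uv,z):
    o,d=ray(n,uv);return o+d*((z-o[2])/d[:,2])[:,None]
def tri(u,v):
    (o,d),(p,e)=ray("top",[u]),ray("side",[v]);d,e=d[0],e[0]
    s=np.linalg.lstsq(np.c_[d,-e],p-o,rcond=None)[0]
    a,b=o+s[0]*d,p+s[1]*e;return (a+b)/2,np.linalg.norm(a-b)
E
python3 - <<'E'
import cv2
t=cv2.imread("pics/top0.png");s=cv2.imread("pics/side0.png")
cv2.imwrite("pics/tc.png",cv2.resize(t[175:235,125:275],None,fx=5,fy=5,interpolation=cv2.INTER_NEAREST))
cv2.imwrite("pics/tr.png",cv2.resize(t[165:225,275:445],None,fx=4,fy=4,interpolation=cv2.INTER_NEAREST))
cv2.imwrite("pics/sc.png",cv2.resize(s[210:375,235:325],None,fx=3.6,fy=3.6,interpolation=cv2.INTER_NEAREST))
E
```

```text
(no output)
```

View pics/tc.png

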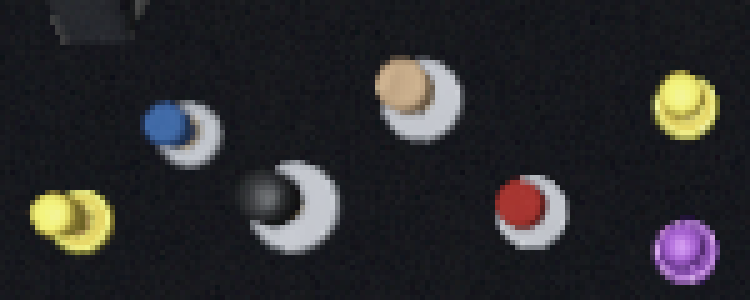

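View pics/sc.png

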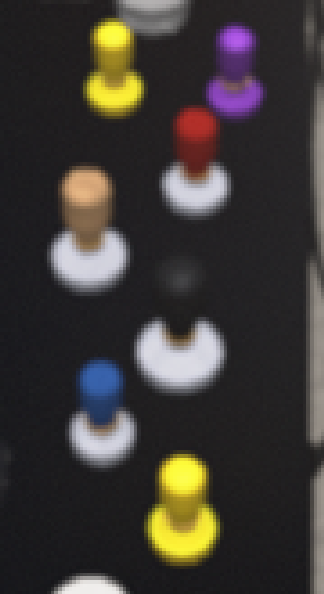

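View pics/tr.png

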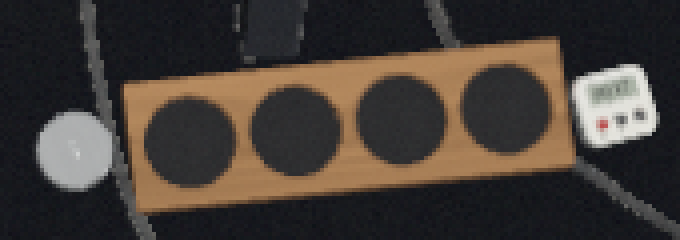

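The crops show the white steel base discs clearly in both views. The pockets are dark discs in the brown plank.

```bash
cat >> h.py <<'E'
K=np.ones((3,3),np.uint8)
def blobs(m,lo,hi):
    c,_=cv2.findContours(m.astype(np.uint8),cv2.RETR_EXTERNAL,cv2.CHAIN_APPROX_NONE)
    return [k for k in c if lo<cv2.contourArea(k)<hi]
def ctr(k,n):
    h=cv2.convexHull(k)
    if n=="top": return cv2.minEnclosingCircle(k)
    e=cv2.fitEllipse(h if len(h)>=5 else k);return e[0],max(e[1])/2
def bases(im,n):
    hsv=cv2.cvtColor(im,cv2.COLOR_RGB2HSV);m=(hsv[...,2]>110)&(hsv[...,1]<55)
    return [ctr(k,n) for k in blobs(m,25,900)]
def pockets(im,n):
    hsv=cv2.cvtColor(im,cv2.COLOR_RGB2HSV)
    m=((hsv[...,0]>5)&(hsv[...,0]<20)&(hsv[...,1]>90)&(hsv[...,2]>60)).astype(np.uint8)
    c,hi=cv2.findContours(m,cv2.RETR_CCOMP,cv2.CHAIN_APPROX_NONE)
    return [cv2.fitEllipse(k)[0] for k,h in zip(c,hi[0]) if h[3]>=0 and cv2.contourArea(k)>100]
E
python3 - <<'E'
from h import *
I={n:cv2.imread(f"pics/{n}0.png")[:,:,::-1].copy() for n in("top","side")}
T=bases(I["top"],"top");S=bases(I["side"],"side")
T=[t for t in T if 125<t[0][0]<305 and 180<t[0][1]<230];S=[s for s in S if 235<s[0][0]<310 and 200<s[0][1]<340]
print("n",len(T),len(S))
for t in T:
    b=min(((tri(t[0],s[0]),s) for s in S),key=lambda q:q[0][1]+abs(q[0][0][2]-.01))
    p=plane("top",[t[0]],.008)[0];q=plane("side",[b[1][0]],.008)[0]
    print(np.round(t[0],1),"r%.1f"%t[1],"tri",np.round(b[0][0],4),"gap %.4f"%b[0][1],"top@8mm",p.round(4),"side@8mm",q.round(4),"rm %.4f"%(t[1]*1.45/445))
P=sorted(pockets(I["top"],"top"));Q=sorted(pockets(I["side"],"side"),key=lambda q:-q[1])
for a,b in zip(P,Q):
    r,g=tri(a,b);print("pocket",np.round(a,1),r.round(4),"gap %.4f"%g,plane("top",[a],.024)[0].round(4),plane("side",[b],.024)[0].round(4))
hs={"blue":(100,125),"red":(0,5),"beech":(8,18)}
for k,(lo,hi) in hs.items():
    r={}
    for n,w in(("top",(125,275,175,235)),("side",(235,325,210,375))):
        im=I[n][w[2]:w[3],w[0]:w[1]];h=cv2.cvtColor(im,cv2.COLOR_RGB2HSV)
        m=(h[...,0]>=lo)&(h[...,0]<=hi)&(h[...,1]>80)&(h[...,2]>90)
        c=max(blobs(m,3,900),key=cv2.contourArea);x,y,ww,hh=cv2.boundingRect(c);r[n]=(x+ww/2-.5+w[0],y+(ww if n=="side" else hh)/2*(.75 if n=="side" else 1)-.5+w[2])
    print("knob",k,r,tri(r["top"],r["side"]))
E
```

```text
n 5 5
[231. 217.] r7.3 tri [0.4843 0.1846 0.0091] gap 0.0020 top@8mm [0.4833 0.1848 0.008 ] side@8mm [0.4853 0.1834 0.008 ] rm 0.0237
[183.2 215.9] r9.2 tri [0.4903 0.3421 0.0096] gap 0.0015 top@8mm [0.4897 0.3426 0.008 ] side@8mm [0.491  0.3408 0.008 ] rm 0.0299
[162.5 201.4] r6.4 tri [0.5395 0.4122 0.0084] gap 0.0014 top@8mm [0.5388 0.4124 0.008 ] side@8mm [0.5402 0.4118 0.008 ] rm 0.0210
[293.4 202. ] r9.7 tri [ 0.5269 -0.0193  0.0299] gap 0.0014 top@8mm [ 0.5288 -0.0196  0.008 ] side@8mm [ 0.5289 -0.0445  0.008 ] rm 0.0315
[209.  194.7] r8.3 tri [0.5592 0.2572 0.0088] gap 0.0024 top@8mm [0.5581 0.2573 0.008 ] side@8mm [0.5605 0.2563 0.008 ] rm 0.0270
pocket [322.  200.2] [ 0.5315 -0.1118  0.0236] gap 0.0012 [ 0.5308 -0.1117  0.024 ] [ 0.5321 -0.1114  0.024 ]
pocket [348.5 197.5] [ 0.539  -0.1973  0.0234] gap 0.0016 [ 0.5382 -0.1972  0.024 ] [ 0.5398 -0.1967  0.024 ]
pocket [374.7 194.6] [ 0.5468 -0.2826  0.0236] gap 0.0015 [ 0.546  -0.2825  0.024 ] [ 0.5475 -0.2822  0.024 ]
pocket [400.9 191.8] [ 0.5542 -0.3681  0.0238] gap 0.0015 [ 0.5534 -0.3679  0.024 ] [ 0.555  -0.3679  0.024 ]
knob blue {'top': (157.5, 199.0), 'side': (262.5, 314.0)} (array([0.53939983, 0.4113342 , 0.06958302]), np.float64(0.000466169987990388))
knob red {'top': (228.5, 215.5), 'side': (289.0, 243.625)} (array([0.48368208, 0.18397169, 0.07607681]), np.float64(0.002877579014328055))
knob beech {'top': (207.5, 193.5), 'side': (258.5, 260.75)} (array([0.55666472, 0.24985371, 0.07677204]), np.float64(0.008207161707708563))
```

Both views agree to about 2 mm. The base centres and pocket rims come out at the heights given in the text.

I'll turn the tool so the fingers close across the row (tool y at 5°, tool x along +y). Then I'll fetch blue first.

Emit:
{"method": "servo_tool", "body": {
  "translation": [
    [0,0,0],
    [0,0,0],
    [0,0,0],
    [0,0,0],
    [0,0,0],
    [0,0,0],
    [0,0,0],
    [0,0,0],
    [0,0,0],
    [0,0,0],
    [0,0,0],
    [0,0,0],
    [0,0,0],
    [0,0,0]
  ],
  "turn": [
    [0,0,1],
    [0,0,1],
    [0,0,1],
    [0,0,1],
    [0,0,1],
    [0,0,1],
    [0,0,1],
    [0,0,1],
    [0,0,1],
    [0,0,1],
    [0,0,1],
    [0,0,0.4],
    [0,0,0],
    [0,0,0]
  ],
  "fingers": [0.3,0.3,0.3,0.3,0.3,0.3,0.3,0.3,0.3,0.3,0.3,0.3,0.3,0.3]
}}

```text
time_s: 1.27
ee_pos: [0.2021, 0.5647, 0.2308]
ee_rot: [2.121, 2.318, -0.001]
wrist_force: [-0.2, -0.9, -0.3]
finger_gap: 0.696
grasp_force: 0.0
```

Emit:
{"method": "servo_tool", "body": {
  "translation": [
    [-0.519,0.922,0.2],
    [-0.519,0.922,0.2],
    [-0.519,0.922,0.2],
    [-0.519,0.922,0.2],
    [-0.519,0.922,0.2],
    [-0.519,0.922,0.2],
    [-0.519,0.922,0.2],
    [-0.519,0.922,0.2],
    [-0.519,0.922,0.2],
    [-0.519,0.922,0.2],
    [-0.519,0.922,0.2],
    [-0.519,0.922,0.2],
    [-0.519,0.922,0.2],
    [-0.519,0.922,0.2],
    [0,0,0],
    [0,0,0],
    [0,0,0]
  ],
  "turn": [
    [0,0,0],
    [0,0,0],
    [0,0,0],
    [0,0,0],
    [0,0,0],
    [0,0,0],
    [0,0,0],
    [0,0,0],
    [0,0,0],
    [0,0,0],
    [0,0,0],
    [0,0,0],
    [0,0,0],
    [0,0,0],
    [0,0,0],
    [0,0,0],
    [0,0,0]
  ],
  "fingers": [0.3,0.3,0.3,0.3,0.3,0.3,0.3,0.3,0.3,0.3,0.3,0.3,0.3,0.3,0.3,0.3,0.3]
}}

```text
time_s: 2.68
ee_pos: [0.539, 0.412, 0.161]
ee_rot: [-2.122, -2.316, 0.001]
wrist_force: [-0.5, 0.1, -0.2]
finger_gap: 0.699
grasp_force: 0.0
```

```bash
cat >> h.py <<'E'
from scipy.spatial.transform import Rotation as Rn
def to(*xyz):
    o=observe();R=Rn.from_rotvec(o["ee_rot"]).as_matrix()
    print("t %.1f"%o["time_s"],"tcp",o["ee_pos"].round(4),"gap %.3f grip %.1f"%(o["finger_gap"],o["grasp_force"]),"F",o["wrist_force"].round(1),"q",o["joint_pos"].round(2))
    print("tooly",R[:,1].round(3),"z",R[:,2].round(3))
    if xyz: print("units (tool x,y,z):",(R.T@(np.array(xyz)-o["ee_pos"])/.025).round(2))
E
python3 -c "
from h import *
to(.5395,.412,.031)"
```

```text
t 2.7 tcp [0.539 0.412 0.161] gap 0.699 grip 0.0 F [-0.5  0.1 -0.2] q [0.58 0.38 1.33 0.   1.44 0.49]
tooly [ 0.996  0.088 -0.001] z [-0.001 -0.    -1.   ]
units (tool x,y,z): [-0.    0.02  5.2 ]
```

Emit:
{"method": "servo_tool", "body": {
  "translation": [
    [0,0,0.6],
    [0,0,0.6],
    [0,0,0.6],
    [0,0,0.6],
    [0,0,0.6],
    [0,0,0.6],
    [0,0,0.6],
    [0,0,0.5],
    [0,0,0.3],
    [0,0,0.2],
    [0,0,0],
    [0,0,0]
  ],
  "turn": [
    [0,0,0],
    [0,0,0],
    [0,0,0],
    [0,0,0],
    [0,0,0],
    [0,0,0],
    [0,0,0],
    [0,0,0],
    [0,0,0],
    [0,0,0],
    [0,0,0],
    [0,0,0]
  ],
  "fingers": [0.3,0.3,0.3,0.3,0.3,0.3,0.3,0.3,0.3,0.3,0.3,0.3]
}}

```text
time_s: 3.68
ee_pos: [0.5398, 0.4121, 0.0315]
ee_rot: [2.123, 2.316, 0.001]
wrist_force: [0.7, -0.1, -0.2]
finger_gap: 0.701
grasp_force: 0.0
```

Emit:
{"method": "servo_tool", "body": {
  "translation": [
    [0,0,0],
    [0,0,0],
    [0,0,0],
    [0,0,0],
    [0,0,0],
    [0,0,0],
    [0,0,0],
    [0,0,0],
    [0,0,0],
    [0,0,0]
  ],
  "turn": [
    [0,0,0],
    [0,0,0],
    [0,0,0],
    [0,0,0],
    [0,0,0],
    [0,0,0],
    [0,0,0],
    [0,0,0],
    [0,0,0],
    [0,0,0]
  ],
  "fingers": [0.35,0.4,0.5,0.6,0.7,0.8,0.9,1,1,1]
}}

```text
time_s: 4.52
ee_pos: [0.54, 0.4122, 0.032]
ee_rot: [2.123, 2.316, 0.002]
wrist_force: [0.7, -0.9, 5.5]
finger_gap: 0.312
grasp_force: 58.9
```

```bash
python3 -c "
from h import *
to(.5542,-.3681,.049)
cv2.imwrite('pics/g1.png',cv2.resize(get_image('side')[240:390,200:340,::-1],None,fx=4,fy=4))"
```

```text
t 4.5 tcp [0.54   0.4122 0.032 ] gap 0.312 grip 58.9 F [ 0.7 -0.9  5.5] q [ 0.58  0.5   1.42 -0.    1.22  0.49]
tooly [0.996 0.087 0.001] z [ 0.001  0.001 -1.   ]
units (tool x,y,z): [-31.14  -2.14  -0.7 ]
```

View pics/g1.png

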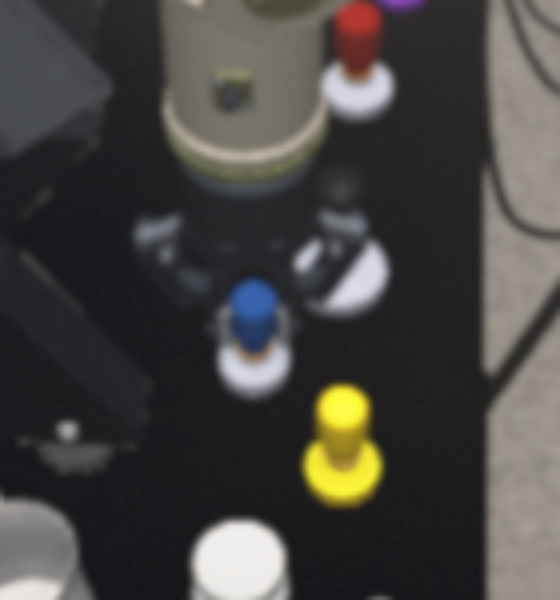

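Gripped upright with fingers round the blue knob. Next: lift, move back from the machine and carry along the row.

Emit:
{"method": "servo_tool", "body": {
  "translation": [
    [0,0,-0.2],
    [0,0,-0.5],
    [0,-0.2,-0.6],
    [0,-0.2,-0.6],
    [0,-0.3,-0.6],
    [0,-0.3,-0.6],
    [0,-0.3,-0.6],
    [0,-0.3,-0.5],
    [0,-0.3,-0.4],
    [0,-0.24,-0.2],
    [0,0,0]
  ],
  "turn": [
    [0,0,0],
    [0,0,0],
    [0,0,0],
    [0,0,0],
    [0,0,0],
    [0,0,0],
    [0,0,0],
    [0,0,0],
    [0,0,0],
    [0,0,0],
    [0,0,0]
  ],
  "fingers": [1,1,1,1,1,1,1,1,1,1,1]
}}

```text
time_s: 5.48
ee_pos: [0.4856, 0.4078, 0.1529]
ee_rot: [2.122, 2.317, 0.002]
wrist_force: [-0.1, 0.3, -2.5]
finger_gap: 0.309
grasp_force: 59.3
```

Emit:
{"method": "servo_tool", "body": {
  "translation": [
    [-0.2,0,0],
    [-0.4,0,0],
    [-0.6,0,0],
    [-0.8,0,0],
    [-0.8,0,0],
    [-0.8,0,0],
    [-0.8,0,0],
    [-0.8,0,0],
    [-0.8,0,0],
    [-0.8,0,0],
    [-0.8,0,0],
    [-0.8,0,0],
    [-0.8,0,0],
    [-0.8,0,0],
    [-0.8,0,0],
    [-0.8,0,0],
    [-0.8,0,0],
    [-0.8,0,0],
    [-0.8,0,0],
    [-0.8,0,0]
  ],
  "turn": [
    [0,0,0],
    [0,0,0],
    [0,0,0],
    [0,0,0],
    [0,0,0],
    [0,0,0],
    [0,0,0],
    [0,0,0],
    [0,0,0],
    [0,0,0],
    [0,0,0],
    [0,0,0],
    [0,0,0],
    [0,0,0],
    [0,0,0],
    [0,0,0],
    [0,0,0],
    [0,0,0],
    [0,0,0],
    [0,0,0]
  ],
  "fingers": [1,1,1,1,1,1,1,1,1,1,1,1,1,1,1,1,1,1,1,1]
}}

```text
time_s: 7.15
ee_pos: [0.5174, 0.0363, 0.1504]
ee_rot: [-2.124, -2.314, 0.002]
wrist_force: [0.5, -0.0, -3.6]
finger_gap: 0.31
grasp_force: 59.3
```

Emit:
{"method": "servo_tool", "body": {
  "translation": [
    [-0.8,0,0],
    [-0.8,0,0],
    [-0.8,0,0],
    [-0.8,0,0],
    [-0.8,0,0],
    [-0.8,0,0],
    [-0.8,0,0],
    [-0.8,0,0],
    [-0.8,0,0],
    [-0.8,0,0],
    [-0.8,0,0],
    [-0.8,0,0],
    [-0.8,0,0],
    [-0.8,0,0],
    [-0.8,0,0],
    [-0.8,0,0],
    [-0.8,0,0],
    [-0.8,0,0],
    [-0.6,0,0],
    [-0.4,0,0]
  ],
  "turn": [
    [0,0,0],
    [0,0,0],
    [0,0,0],
    [0,0,0],
    [0,0,0],
    [0,0,0],
    [0,0,0],
    [0,0,0],
    [0,0,0],
    [0,0,0],
    [0,0,0],
    [0,0,0],
    [0,0,0],
    [0,0,0],
    [0,0,0],
    [0,0,0],
    [0,0,0],
    [0,0,0],
    [0,0,0],
    [0,0,0]
  ],
  "fingers": [1,1,1,1,1,1,1,1,1,1,1,1,1,1,1,1,1,1,1,1]
}}

```text
time_s: 8.82
ee_pos: [0.5499, -0.3474, 0.1503]
ee_rot: [-2.124, -2.313, 0.001]
wrist_force: [-0.1, 0.1, -2.7]
finger_gap: 0.314
grasp_force: 59.4
```

Emit:
{"method": "servo_tool", "body": {
  "translation": [
    [-0.34,0,0],
    [0,0,0],
    [0,0,0],
    [0,0,0]
  ],
  "turn": [
    [0,0,0],
    [0,0,0],
    [0,0,0],
    [0,0,0]
  ],
  "fingers": [1,1,1,1]
}}

```text
time_s: 9.15
ee_pos: [0.5524, -0.3526, 0.1511]
ee_rot: [-2.122, -2.316, -0.0]
wrist_force: [-0.4, 0.3, -2.1]
finger_gap: 0.308
grasp_force: 59.4
```

```bash
python3 -c "
from h import *
to(.5542,-.3681,.050)
cv2.imwrite('pics/p1.png',cv2.resize(get_image('side')[110:260,200:340,::-1],None,fx=4,fy=4))"
```

```text
t 9.2 tcp [ 0.5524 -0.3526  0.1511] gap 0.308 grip 59.4 F [-0.4  0.3 -2.1] q [-0.65  0.33  1.41  0.    1.41 -0.73]
tooly [ 0.996  0.087 -0.   ] z [-0.     0.001 -1.   ]
units (tool x,y,z): [-0.63  0.02  4.04]
```

View pics/p1.png

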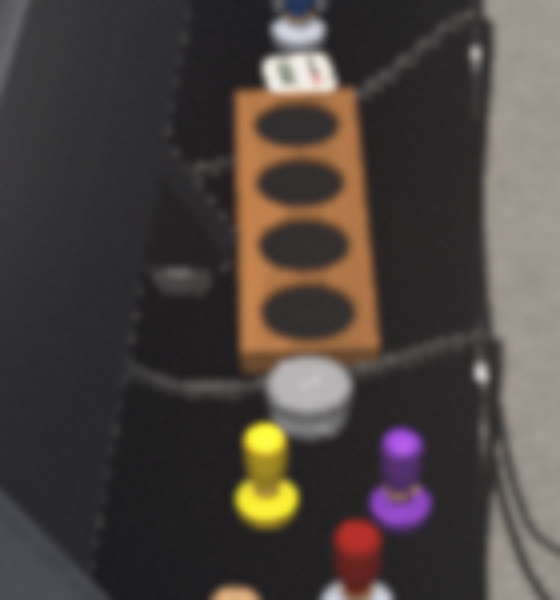

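Blue is held upright above the far end of the rack, short of seat 4 by 0.63 units along tool x. Correct that, then lower.

Emit:
{"method": "servo_tool", "body": {
  "translation": [
    [-0.4,0,0],
    [-0.23,0.02,0],
    [0,0,0.2],
    [0,0,0.5],
    [0,0,0.6],
    [0,0,0.6],
    [0,0,0.6],
    [0,0,0.6],
    [0,0,0.4],
    [0,0,0.2],
    [0,0,0.16],
    [0,0,0],
    [0,0,0],
    [0,0,0]
  ],
  "turn": [
    [0,0,0],
    [0,0,0],
    [0,0,0],
    [0,0,0],
    [0,0,0],
    [0,0,0],
    [0,0,0],
    [0,0,0],
    [0,0,0],
    [0,0,0],
    [0,0,0],
    [0,0,0],
    [0,0,0],
    [0,0,0]
  ],
  "fingers": [1,1,1,1,1,1,1,1,1,1,1,1,1,1]
}}

```text
time_s: 10.37
ee_pos: [0.5551, -0.3695, 0.056]
ee_rot: [2.121, 2.315, 0.0]
wrist_force: [0.5, 0.7, -2.4]
finger_gap: 0.312
grasp_force: 59.4
```

Emit:
{"method": "servo_tool", "body": {
  "translation": [
    [0,0,0.03],
    [0,0,0.03],
    [0,0,0.02],
    [0,0,0],
    [0,0,0]
  ],
  "turn": [
    [0,0,0],
    [0,0,0],
    [0,0,0],
    [0,0,0],
    [0,0,0]
  ],
  "fingers": [1,1,1,1,1]
}}

```text
time_s: 10.78
ee_pos: [0.5544, -0.3689, 0.0528]
ee_rot: [2.123, 2.316, 0.0]
wrist_force: [0.3, -1.2, -2.1]
finger_gap: 0.305
grasp_force: 59.4
```

```bash
python3 -c "
from h import *
to(.5542,-.3681,.050)"
```

```text
t 10.8 tcp [ 0.5544 -0.3689  0.0528] gap 0.305 grip 59.4 F [ 0.3 -1.2 -2.1] q [-0.66  0.44  1.45  0.    1.25 -0.75]
tooly [0.996 0.087 0.   ] z [ 0.  0. -1.]
units (tool x,y,z): [ 0.03 -0.    0.11]
```

Emit:
{"method": "servo_tool", "body": {
  "translation": [
    [0,0,0.04],
    [0,0,0.03],
    [0,0,0],
    [0,0,0]
  ],
  "turn": [
    [0,0,0],
    [0,0,0],
    [0,0,0],
    [0,0,0]
  ],
  "fingers": [1,1,1,1]
}}

```text
time_s: 11.12
ee_pos: [0.5543, -0.3689, 0.0509]
ee_rot: [-2.123, -2.316, 0.0]
wrist_force: [0.2, 0.1, -2.3]
finger_gap: 0.307
grasp_force: 59.4
```

Emit:
{"method": "servo_tool", "body": {
  "translation": [
    [0,0,0.03],
    [0,0,0.03],
    [0,0,0],
    [0,0,0]
  ],
  "turn": [
    [0,0,0],
    [0,0,0],
    [0,0,0],
    [0,0,0]
  ],
  "fingers": [1,1,1,1]
}}

```text
time_s: 11.45
ee_pos: [0.5546, -0.3691, 0.05]
ee_rot: [2.122, 2.316, -0.0]
wrist_force: [-1.5, -0.2, -0.1]
finger_gap: 0.307
grasp_force: 59.5
```

Contact at z +18 mm, and the weight has come off the wrist. Release and retreat, then go to black.

Emit:
{"method": "servo_tool", "body": {
  "translation": [
    [0,0,0],
    [0,0,0],
    [0,0,0],
    [0,0,0],
    [0,0,0],
    [0,0,0],
    [0,0,-0.2],
    [0,0,-0.5],
    [0,0,-0.8],
    [0,0,-0.8],
    [0,0,-0.8],
    [0,0,-0.8],
    [0,0,-0.7],
    [0,0,-0.4],
    [0,0,0]
  ],
  "turn": [
    [0,0,0],
    [0,0,0],
    [0,0,0],
    [0,0,0],
    [0,0,0],
    [0,0,0],
    [0,0,0],
    [0,0,0],
    [0,0,0],
    [0,0,0],
    [0,0,0],
    [0,0,0],
    [0,0,0],
    [0,0,0],
    [0,0,0]
  ],
  "fingers": [0.6,0.5,0.4,0.3,0.3,0.3,0.3,0.3,0.3,0.3,0.3,0.3,0.3,0.3,0.3]
}}

```text
time_s: 12.7
ee_pos: [0.556, -0.3702, 0.1793]
ee_rot: [2.118, 2.311, 0.001]
wrist_force: [0.4, 0.1, 0.2]
finger_gap: 0.703
grasp_force: 0.0
```

```bash
python3 -c "
from h import *
to(.4903,.342,.049)
S=get_image('side');s=[b for b in bases(S,'side') if 255<b[0][0]<300 and 125<b[0][1]<150];print(s)
for b in s: print(plane('side',[b[0]],.026))
cv2.imwrite('pics/p2.png',cv2.resize(S[100:250,200:340,::-1],None,fx=4,fy=4))"
```

```text
t 12.7 tcp [ 0.556  -0.3702  0.1793] gap 0.703 grip 0.0 F [0.4 0.1 0.2] q [-0.66  0.33  1.35 -0.    1.45 -0.75]
tooly [0.996 0.087 0.005] z [ 0.005 -0.004 -1.   ]
units (tool x,y,z): [28.63 -0.17  5.08]
[((273.9048156738281, 139.74583435058594), 6.123437404632568), ((268.495849609375, 128.0624542236328), 4.582707405090332), ((278.5426940917969, 127.65133666992188), 5.5875749588012695)]
[[ 0.55492144 -0.37235525  0.026     ]]
[[ 0.57821704 -0.44567256  0.026     ]]
[[ 0.5423817  -0.44982385  0.026     ]]
```

View pics/p2.png

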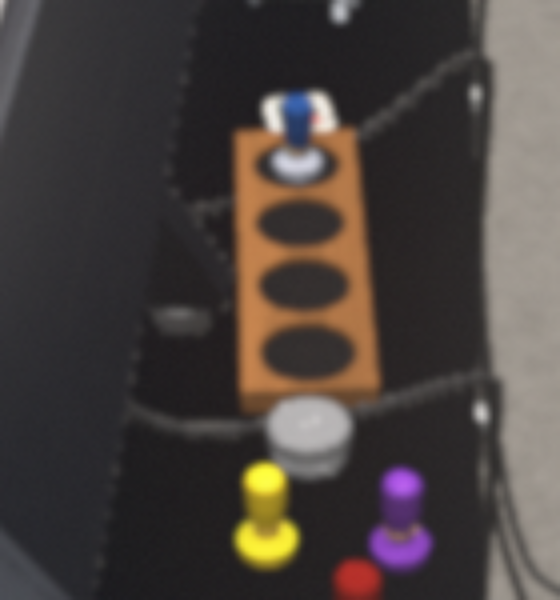

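Blue stands in seat 4, near (298,160) in the crop, upright and within a few mm of centre. Next is black.

Emit:
{"method": "servo_tool", "body": {
  "translation": [
    [0.4,0,0],
    [0.7,0,0],
    [0.95,0,0],
    [0.95,0,0],
    [0.95,0,0],
    [0.95,0,0],
    [0.95,0,0],
    [0.95,0,0],
    [0.95,0,0],
    [0.95,0,0],
    [0.95,0,0],
    [0.95,0,0],
    [0.95,0,0],
    [0.95,0,0],
    [0.95,0,0],
    [0.95,0,0],
    [0.95,0,0],
    [0.95,0,0],
    [0.95,0,0],
    [0.95,0,0]
  ],
  "turn": [
    [0,0,0],
    [0,0,0],
    [0,0,0],
    [0,0,0],
    [0,0,0],
    [0,0,0],
    [0,0,0],
    [0,0,0],
    [0,0,0],
    [0,0,0],
    [0,0,0],
    [0,0,0],
    [0,0,0],
    [0,0,0],
    [0,0,0],
    [0,0,0],
    [0,0,0],
    [0,0,0],
    [0,0,0],
    [0,0,0]
  ],
  "fingers": [0.3,0.3,0.3,0.3,0.3,0.3,0.3,0.3,0.3,0.3,0.3,0.3,0.3,0.3,0.3,0.3,0.3,0.3,0.3,0.3]
}}

```text
time_s: 14.42
ee_pos: [0.5129, 0.0859, 0.1725]
ee_rot: [-2.121, -2.314, 0.004]
wrist_force: [-0.3, 0.1, -0.4]
finger_gap: 0.701
grasp_force: 0.0
```

Emit:
{"method": "servo_tool", "body": {
  "translation": [
    [0.95,0,0],
    [0.95,0,0],
    [0.95,0,0],
    [0.95,0,0],
    [0.95,0,0],
    [0.95,0,0],
    [0.95,0,0],
    [0.95,0,0],
    [0.95,0,0],
    [0.95,0,0],
    [0.6,-0.1,0],
    [0.33,-0.07,0],
    [0,0,0.5],
    [0,0,0.5],
    [0,0,0],
    [0,0,0],
    [0,0,0]
  ],
  "turn": [
    [0,0,0],
    [0,0,0],
    [0,0,0],
    [0,0,0],
    [0,0,0],
    [0,0,0],
    [0,0,0],
    [0,0,0],
    [0,0,0],
    [0,0,0],
    [0,0,0],
    [0,0,0],
    [0,0,0],
    [0,0,0],
    [0,0,0],
    [0,0,0],
    [0,0,0]
  ],
  "fingers": [0.3,0.3,0.3,0.3,0.3,0.3,0.3,0.3,0.3,0.3,0.3,0.3,0.3,0.3,0.3,0.3,0.3]
}}

```text
time_s: 15.83
ee_pos: [0.488, 0.3426, 0.149]
ee_rot: [-2.124, -2.314, 0.002]
wrist_force: [0.6, 0.6, 0.1]
finger_gap: 0.699
grasp_force: 0.0
```

```bash
python3 -c "
from h import *
to(.4903,.342,.049)"
```

```text
t 15.8 tcp [0.488  0.3426 0.149 ] gap 0.699 grip 0.0 F [0.6 0.6 0.1] q [ 0.53  0.17  1.59 -0.    1.38  0.44]
tooly [ 0.996  0.086 -0.001] z [-0.001 -0.001 -1.   ]
units (tool x,y,z): [-0.03  0.09  4.  ]
```

Emit:
{"method": "servo_tool", "body": {
  "translation": [
    [0,0.09,0.4],
    [0,0,0.6],
    [0,0,0.6],
    [0,0,0.6],
    [0,0,0.6],
    [0,0,0.5],
    [0,0,0.4],
    [0,0,0.2],
    [0,0,0.1],
    [0,0,0],
    [0,0,0]
  ],
  "turn": [
    [0,0,0],
    [0,0,0],
    [0,0,0],
    [0,0,0],
    [0,0,0],
    [0,0,0],
    [0,0,0],
    [0,0,0],
    [0,0,0],
    [0,0,0],
    [0,0,0]
  ],
  "fingers": [0.3,0.3,0.3,0.3,0.3,0.3,0.3,0.3,0.3,0.3,0.3]
}}

```text
time_s: 16.75
ee_pos: [0.4907, 0.3442, 0.0502]
ee_rot: [2.123, 2.316, 0.002]
wrist_force: [-0.3, 0.1, 0.3]
finger_gap: 0.699
grasp_force: 0.0
```

Emit:
{"method": "servo_tool", "body": {
  "translation": [
    [0,0,0],
    [0,0,0],
    [0,0,0],
    [0,0,0],
    [0,0,0],
    [0,0,0],
    [0,0,0],
    [0,0,0],
    [0,0,0],
    [0,0,0]
  ],
  "turn": [
    [0,0,0],
    [0,0,0],
    [0,0,0],
    [0,0,0],
    [0,0,0],
    [0,0,0],
    [0,0,0],
    [0,0,0],
    [0,0,0],
    [0,0,0]
  ],
  "fingers": [0.35,0.4,0.5,0.6,0.7,0.8,0.9,1,1,1]
}}

```text
time_s: 17.58
ee_pos: [0.4908, 0.3442, 0.0503]
ee_rot: [2.122, 2.316, 0.002]
wrist_force: [1.5, 0.3, 5.3]
finger_gap: 0.414
grasp_force: 59.7
```

Emit:
{"method": "servo_tool", "body": {
  "translation": [
    [0,0,-0.2],
    [0,0,-0.5],
    [0,0,-0.6],
    [0,0,-0.6],
    [0,0,-0.6],
    [0,0,-0.6],
    [0,0,-0.6],
    [0,0,-0.5],
    [0,0,-0.4],
    [0,0,-0.2],
    [0,0,0]
  ],
  "turn": [
    [0,0,0],
    [0,0,0],
    [0,0,0],
    [0,0,0],
    [0,0,0],
    [0,0,0],
    [0,0,0],
    [0,0,0],
    [0,0,0],
    [0,0,0],
    [0,0,0]
  ],
  "fingers": [1,1,1,1,1,1,1,1,1,1,1]
}}

```text
time_s: 18.5
ee_pos: [0.4908, 0.3443, 0.171]
ee_rot: [2.122, 2.316, 0.003]
wrist_force: [0.0, -0.1, -3.1]
finger_gap: 0.415
grasp_force: 60.4
```

```bash
python3 -c "
from h import *
to(.5315,-.1118,.0675)"
```

```text
t 18.5 tcp [0.4908 0.3443 0.171 ] gap 0.415 grip 60.4 F [ 0.  -0.1 -3.1] q [0.53 0.16 1.56 0.   1.41 0.44]
tooly [0.996 0.087 0.002] z [ 0.002  0.001 -1.   ]
units (tool x,y,z): [-18.32   0.03   4.13]
```

Emit:
{"method": "servo_tool", "body": {
  "translation": [
    [-0.3,0,0],
    [-0.6,0,0],
    [-0.8,0,0],
    [-0.8,0,0],
    [-0.8,0,0],
    [-0.8,0,0],
    [-0.8,0,0],
    [-0.8,0,0],
    [-0.8,0,0],
    [-0.8,0,0],
    [-0.8,0,0],
    [-0.8,0,0],
    [-0.8,0,0],
    [-0.8,0,0],
    [-0.8,0,0],
    [-0.8,0,0],
    [-0.8,0,0],
    [-0.8,0,0]
  ],
  "turn": [
    [0,0,0],
    [0,0,0],
    [0,0,0],
    [0,0,0],
    [0,0,0],
    [0,0,0],
    [0,0,0],
    [0,0,0],
    [0,0,0],
    [0,0,0],
    [0,0,0],
    [0,0,0],
    [0,0,0],
    [0,0,0],
    [0,0,0],
    [0,0,0],
    [0,0,0],
    [0,0,0]
  ],
  "fingers": [1,1,1,1,1,1,1,1,1,1,1,1,1,1,1,1,1,1]
}}

```text
time_s: 20.0
ee_pos: [0.5186, 0.0006, 0.1683]
ee_rot: [-2.122, -2.314, 0.003]
wrist_force: [0.2, -0.3, -3.9]
finger_gap: 0.415
grasp_force: 60.4
```

Emit:
{"method": "servo_tool", "body": {
  "translation": [
    [-0.8,0,0],
    [-0.8,0,0],
    [-0.8,0,0],
    [-0.8,0,0],
    [-0.7,0,0],
    [-0.4,0,0],
    [-0.24,0,0],
    [0,0,0],
    [0,0,0],
    [0,0,0],
    [0,0,0]
  ],
  "turn": [
    [0,0,0],
    [0,0,0],
    [0,0,0],
    [0,0,0],
    [0,0,0],
    [0,0,0],
    [0,0,0],
    [0,0,0],
    [0,0,0],
    [0,0,0],
    [0,0,0]
  ],
  "fingers": [1,1,1,1,1,1,1,1,1,1,1]
}}

```text
time_s: 20.92
ee_pos: [0.5298, -0.1094, 0.1694]
ee_rot: [-2.121, -2.317, -0.0]
wrist_force: [0.0, 0.7, -4.6]
finger_gap: 0.418
grasp_force: 60.4
```

```bash
python3 -c "
from h import *
to(.5315,-.1098,.072)"
```

```text
t 20.9 tcp [ 0.5298 -0.1094  0.1694] gap 0.418 grip 60.4 F [ 0.   0.7 -4.6] q [-0.3   0.01  1.73  0.    1.4  -0.39]
tooly [ 0.996  0.088 -0.   ] z [-0.  0. -1.]
units (tool x,y,z): [-0.02  0.07  3.9 ]
```

Emit:
{"method": "servo_tool", "body": {
  "translation": [
    [0,0.06,0.3],
    [0,0,0.5],
    [0,0,0.6],
    [0,0,0.6],
    [0,0,0.6],
    [0,0,0.5],
    [0,0,0.4],
    [0,0,0.2],
    [0,0,0.15],
    [0,0,0.05],
    [0,0,0],
    [0,0,0],
    [0,0,0]
  ],
  "turn": [
    [0,0,0],
    [0,0,0],
    [0,0,0],
    [0,0,0],
    [0,0,0],
    [0,0,0],
    [0,0,0],
    [0,0,0],
    [0,0,0],
    [0,0,0],
    [0,0,0],
    [0,0,0],
    [0,0,0]
  ],
  "fingers": [1,1,1,1,1,1,1,1,1,1,1,1,1]
}}

```text
time_s: 22.0
ee_pos: [0.532, -0.1104, 0.073]
ee_rot: [2.122, 2.315, 0.001]
wrist_force: [-1.0, -1.0, -4.2]
finger_gap: 0.416
grasp_force: 60.4
```

Emit:
{"method": "servo_tool", "body": {
  "translation": [
    [0,0,0.03],
    [0,0,0.03],
    [0,0,0],
    [0,0,0]
  ],
  "turn": [
    [0,0,0],
    [0,0,0],
    [0,0,0],
    [0,0,0]
  ],
  "fingers": [1,1,1,1]
}}

```text
time_s: 22.33
ee_pos: [0.5313, -0.1102, 0.0706]
ee_rot: [2.123, 2.316, 0.0]
wrist_force: [-0.1, -0.3, -4.2]
finger_gap: 0.418
grasp_force: 60.4
```

Emit:
{"method": "servo_tool", "body": {
  "translation": [
    [0,0,0.04],
    [0,0,0.02],
    [0,0,0],
    [0,0,0]
  ],
  "turn": [
    [0,0,0],
    [0,0,0],
    [0,0,0],
    [0,0,0]
  ],
  "fingers": [1,1,1,1]
}}

```text
time_s: 22.67
ee_pos: [0.5313, -0.1102, 0.0689]
ee_rot: [-2.123, -2.316, 0.0]
wrist_force: [0.1, 0.5, -3.0]
finger_gap: 0.416
grasp_force: 60.4
```

Emit:
{"method": "servo_tool", "body": {
  "translation": [
    [0,0,0.03],
    [0,0,0.02],
    [0,0,0],
    [0,0,0]
  ],
  "turn": [
    [0,0,0],
    [0,0,0],
    [0,0,0],
    [0,0,0]
  ],
  "fingers": [1,1,1,1]
}}

```text
time_s: 23.0
ee_pos: [0.5316, -0.1103, 0.0683]
ee_rot: [2.122, 2.315, 0.0]
wrist_force: [-1.0, 0.5, 1.6]
finger_gap: 0.415
grasp_force: 60.6
```

Seated. Release and lift, and check where the machine's front edge lies before reaching for beech at x = 0.559.

Emit:
{"method": "servo_tool", "body": {
  "translation": [
    [0,0,0],
    [0,0,0],
    [0,0,0],
    [0,0,0],
    [0,0,0],
    [0,0,0],
    [0,0,-0.2],
    [0,0,-0.5],
    [0,0,-0.8],
    [0,0,-0.8],
    [0,0,-0.8],
    [0,0,-0.6],
    [0,0,-0.3],
    [0,0,0],
    [0,0,0]
  ],
  "turn": [
    [0,0,0],
    [0,0,0],
    [0,0,0],
    [0,0,0],
    [0,0,0],
    [0,0,0],
    [0,0,0],
    [0,0,0],
    [0,0,0],
    [0,0,0],
    [0,0,0],
    [0,0,0],
    [0,0,0],
    [0,0,0],
    [0,0,0]
  ],
  "fingers": [0.5,0.4,0.3,0.25,0.25,0.25,0.25,0.25,0.25,0.25,0.25,0.25,0.25,0.25,0.25]
}}

```text
time_s: 24.25
ee_pos: [0.5316, -0.1103, 0.1682]
ee_rot: [2.122, 2.315, 0.001]
wrist_force: [0.5, -0.5, -0.7]
finger_gap: 0.751
grasp_force: 0.0
```

Run:
```python
from h import *
to(.559,.257,.043)
im=get_image("top")
c=get_calibration("top");P=np.linalg.inv(np.array(c["pose"]))
pts=np.array([[x,.257,z] for x,z in((.6,.21),(.6,.3),(.62,.21),(.65,.3),(.65,.4))])
print(cv2.projectPoints(pts,cv2.Rodrigues(P[:3,:3])[0],P[:3,3],np.array(c["K"]),np.array(c["distortion"]))[0][:,0].round(1).tolist())
g=cv2.convertScaleAbs(cv2.resize(im[100:240,130:310,::-1],None,fx=4,fy=4),alpha=2.5,beta=0)
cv2.imwrite("pics/m.png",g)
```

```text
t 24.2 tcp [ 0.5316 -0.1103  0.1682] gap 0.751 grip 0.0 F [ 0.5 -0.5 -0.7] q [-0.3   0.01  1.73 -0.    1.4  -0.39]
tooly [0.996 0.087 0.001] z [ 0.001 -0.    -1.   ]
units (tool x,y,z): [14.54  2.37  5.01]
[[196.8, 170.7], [190.0, 164.3], [196.9, 163.8], [190.2, 146.0], [181.5, 136.1]]
```

View pics/m.png

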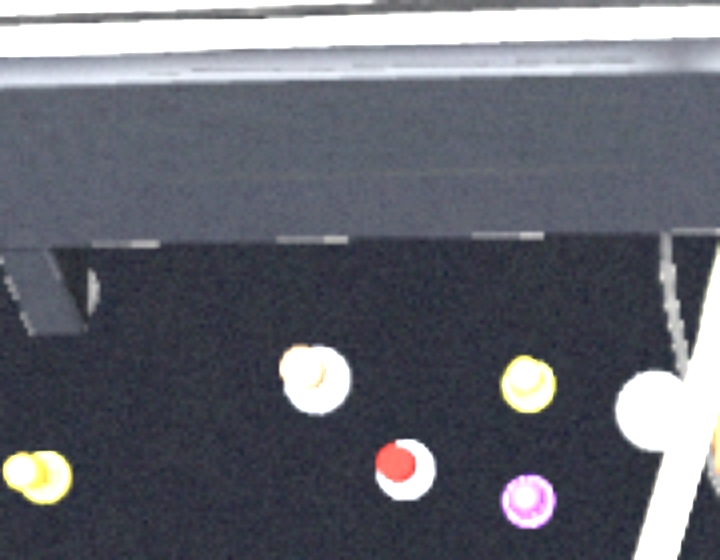

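The machine's lower edge shows at row 160, which puts it at about x = 0.63, so there is clearance.

Emit:
{"method": "servo_tool", "body": {
  "translation": [
    [0.4,0,0],
    [0.7,0,0],
    [0.95,0,0],
    [0.95,0,0],
    [0.95,0,0],
    [0.95,0,0],
    [0.95,0,0],
    [0.95,0,0],
    [0.95,0,0],
    [0.95,0,0],
    [0.95,0,0],
    [0.95,0,0],
    [0.95,0,0],
    [0.95,0,0],
    [0.95,0,0],
    [0.7,0,0],
    [0.39,0,0],
    [0,0,0],
    [0,0,0]
  ],
  "turn": [
    [0,0,0],
    [0,0,0],
    [0,0,0],
    [0,0,0],
    [0,0,0],
    [0,0,0],
    [0,0,0],
    [0,0,0],
    [0,0,0],
    [0,0,0],
    [0,0,0],
    [0,0,0],
    [0,0,0],
    [0,0,0],
    [0,0,0],
    [0,0,0],
    [0,0,0],
    [0,0,0],
    [0,0,0]
  ],
  "fingers": [0.25,0.25,0.25,0.25,0.25,0.25,0.25,0.25,0.25,0.25,0.25,0.25,0.25,0.25,0.25,0.25,0.25,0.25,0.25]
}}

```text
time_s: 25.88
ee_pos: [0.499, 0.2519, 0.1669]
ee_rot: [-2.121, -2.317, 0.003]
wrist_force: [1.0, -0.7, -0.1]
finger_gap: 0.753
grasp_force: 0.0
```

Emit:
{"method": "servo_tool", "body": {
  "translation": [
    [0,0.4,0],
    [0,0.4,0],
    [0,0.4,0],
    [0,0.4,0],
    [0,0.4,0],
    [0,0.2,0],
    [0,0.17,0],
    [0,0,0],
    [0,0,0],
    [0,0,0]
  ],
  "turn": [
    [0,0,0],
    [0,0,0],
    [0,0,0],
    [0,0,0],
    [0,0,0],
    [0,0,0],
    [0,0,0],
    [0,0,0],
    [0,0,0],
    [0,0,0]
  ],
  "fingers": [0.25,0.25,0.25,0.25,0.25,0.25,0.25,0.25,0.25,0.25]
}}

```text
time_s: 26.72
ee_pos: [0.5584, 0.2568, 0.1677]
ee_rot: [-2.123, -2.316, 0.001]
wrist_force: [0.2, -0.5, -0.0]
finger_gap: 0.752
grasp_force: 0.0
```

```bash
python3 -c "
from h import *
to(.559,.257,.043)"
```

```text
t 26.7 tcp [0.5584 0.2568 0.1677] gap 0.752 grip 0.0 F [ 0.2 -0.5 -0. ] q [0.35 0.21 1.52 0.   1.42 0.26]
tooly [ 0.996  0.087 -0.   ] z [-0. -0. -1.]
units (tool x,y,z): [0.   0.03 4.99]
```

Emit:
{"method": "servo_tool", "body": {
  "translation": [
    [0,0,0.4],
    [0,0,0.6],
    [0,0,0.6],
    [0,0,0.6],
    [0,0,0.6],
    [0,0,0.6],
    [0,0,0.6],
    [0,0,0.5],
    [0,0,0.3],
    [0,0,0.19],
    [0,0,0],
    [0,0,0],
    [0,0,0]
  ],
  "turn": [
    [0,0,0],
    [0,0,0],
    [0,0,0],
    [0,0,0],
    [0,0,0],
    [0,0,0],
    [0,0,0],
    [0,0,0],
    [0,0,0],
    [0,0,0],
    [0,0,0],
    [0,0,0],
    [0,0,0]
  ],
  "fingers": [0.25,0.25,0.25,0.25,0.25,0.25,0.25,0.25,0.25,0.25,0.25,0.25,0.25]
}}

```text
time_s: 27.8
ee_pos: [0.5595, 0.2574, 0.0441]
ee_rot: [2.122, 2.315, 0.002]
wrist_force: [0.7, 0.7, 0.3]
finger_gap: 0.747
grasp_force: 0.0
```

Emit:
{"method": "servo_tool", "body": {
  "translation": [
    [0,0,0],
    [0,0,0],
    [0,0,0],
    [0,0,0],
    [0,0,0],
    [0,0,0],
    [0,0,0],
    [0,0,0],
    [0,0,0],
    [0,0,0]
  ],
  "turn": [
    [0,0,0],
    [0,0,0],
    [0,0,0],
    [0,0,0],
    [0,0,0],
    [0,0,0],
    [0,0,0],
    [0,0,0],
    [0,0,0],
    [0,0,0]
  ],
  "fingers": [0.3,0.4,0.5,0.6,0.7,0.8,0.9,1,1,1]
}}

```text
time_s: 28.63
ee_pos: [0.5595, 0.2573, 0.0437]
ee_rot: [2.122, 2.315, 0.002]
wrist_force: [3.1, 0.0, 5.6]
finger_gap: 0.38
grasp_force: 59.4
```

Emit:
{"method": "servo_tool", "body": {
  "translation": [
    [0,0,-0.2],
    [0,0,-0.5],
    [0,0,-0.6],
    [0,-0.2,-0.6],
    [0,-0.4,-0.6],
    [0,-0.4,-0.6],
    [0,-0.4,-0.6],
    [0,-0.4,-0.5],
    [0,-0.4,-0.4],
    [0,-0.15,-0.2],
    [0,0,0],
    [0,0,0]
  ],
  "turn": [
    [0,0,0],
    [0,0,0],
    [0,0,0],
    [0,0,0],
    [0,0,0],
    [0,0,0],
    [0,0,0],
    [0,0,0],
    [0,0,0],
    [0,0,0],
    [0,0,0],
    [0,0,0]
  ],
  "fingers": [1,1,1,1,1,1,1,1,1,1,1,1]
}}

```text
time_s: 29.63
ee_pos: [0.5001, 0.2519, 0.1629]
ee_rot: [-2.122, -2.316, 0.0]
wrist_force: [0.8, -0.7, -4.5]
finger_gap: 0.383
grasp_force: 60.4
```

```bash
python3 -c "
from h import *
to(.539,-.1973,.0655)"
```

```text
t 29.6 tcp [0.5001 0.2519 0.1629] gap 0.383 grip 60.4 F [ 0.8 -0.7 -4.5] q [ 0.38  0.07  1.68 -0.    1.39  0.29]
tooly [ 0.996  0.087 -0.   ] z [-0. -0. -1.]
units (tool x,y,z): [-1.804e+01 -1.000e-02  3.900e+00]
```

Black's top in seat 1 is at 0.114, so I'll lift another 25 mm before passing over it.

Emit:
{"method": "servo_tool", "body": {
  "translation": [
    [-0.3,0,-0.3],
    [-0.6,0,-0.4],
    [-0.8,0,-0.3],
    [-0.8,0,0],
    [-0.8,0,0],
    [-0.8,0,0],
    [-0.8,0,0],
    [-0.8,0,0],
    [-0.8,0,0],
    [-0.8,0,0],
    [-0.8,0,0],
    [-0.8,0,0],
    [-0.8,0,0],
    [-0.8,0,0],
    [-0.8,0,0],
    [-0.8,0,0],
    [-0.8,0,0],
    [-0.8,0,0]
  ],
  "turn": [
    [0,0,0],
    [0,0,0],
    [0,0,0],
    [0,0,0],
    [0,0,0],
    [0,0,0],
    [0,0,0],
    [0,0,0],
    [0,0,0],
    [0,0,0],
    [0,0,0],
    [0,0,0],
    [0,0,0],
    [0,0,0],
    [0,0,0],
    [0,0,0],
    [0,0,0],
    [0,0,0]
  ],
  "fingers": [1,1,1,1,1,1,1,1,1,1,1,1,1,1,1,1,1,1]
}}

```text
time_s: 31.13
ee_pos: [0.5296, -0.091, 0.1875]
ee_rot: [-2.122, -2.315, 0.001]
wrist_force: [0.7, -0.0, -4.5]
finger_gap: 0.377
grasp_force: 60.5
```

Emit:
{"method": "servo_tool", "body": {
  "translation": [
    [-0.8,0,0],
    [-0.8,0,0],
    [-0.8,0,0],
    [-0.8,0,0],
    [-0.7,0,0],
    [-0.4,0,0],
    [-0.04,0,0],
    [0,0,0],
    [0,0,0],
    [0,0,0],
    [0,0,0]
  ],
  "turn": [
    [0,0,0],
    [0,0,0],
    [0,0,0],
    [0,0,0],
    [0,0,0],
    [0,0,0],
    [0,0,0],
    [0,0,0],
    [0,0,0],
    [0,0,0],
    [0,0,0]
  ],
  "fingers": [1,1,1,1,1,1,1,1,1,1,1]
}}

```text
time_s: 32.05
ee_pos: [0.5395, -0.1964, 0.1881]
ee_rot: [-2.121, -2.317, -0.0]
wrist_force: [0.7, -0.2, -4.1]
finger_gap: 0.385
grasp_force: 60.5
```

```bash
python3 -c "
from h import *
to(.539,-.1973,.0655)"
```

```text
t 32.0 tcp [ 0.5395 -0.1964  0.1881] gap 0.385 grip 60.5 F [ 0.7 -0.2 -4.1] q [-0.44  0.08  1.62  0.    1.44 -0.53]
tooly [ 0.996  0.088 -0.   ] z [-0.  0. -1.]
units (tool x,y,z): [-0.04 -0.02  4.9 ]
```

Emit:
{"method": "servo_tool", "body": {
  "translation": [
    [-0.04,-0.02,0.3],
    [0,0,0.5],
    [0,0,0.6],
    [0,0,0.6],
    [0,0,0.6],
    [0,0,0.6],
    [0,0,0.6],
    [0,0,0.5],
    [0,0,0.35],
    [0,0,0.2],
    [0,0,0.05],
    [0,0,0],
    [0,0,0],
    [0,0,0]
  ],
  "turn": [
    [0,0,0],
    [0,0,0],
    [0,0,0],
    [0,0,0],
    [0,0,0],
    [0,0,0],
    [0,0,0],
    [0,0,0],
    [0,0,0],
    [0,0,0],
    [0,0,0],
    [0,0,0],
    [0,0,0],
    [0,0,0]
  ],
  "fingers": [1,1,1,1,1,1,1,1,1,1,1,1,1,1]
}}

```text
time_s: 33.22
ee_pos: [0.5398, -0.1988, 0.0667]
ee_rot: [2.122, 2.315, 0.001]
wrist_force: [0.7, -0.3, -4.7]
finger_gap: 0.377
grasp_force: 60.4
```

Emit:
{"method": "servo_tool", "body": {
  "translation": [
    [0,0,0.03],
    [0,0,0.03],
    [0,0,0.03],
    [0,0,0],
    [0,0,0]
  ],
  "turn": [
    [0,0,0],
    [0,0,0],
    [0,0,0],
    [0,0,0],
    [0,0,0]
  ],
  "fingers": [1,1,1,1,1]
}}

```text
time_s: 33.63
ee_pos: [0.5389, -0.1984, 0.0633]
ee_rot: [-2.123, -2.316, 0.0]
wrist_force: [0.6, 0.2, -4.3]
finger_gap: 0.38
grasp_force: 60.4
```

Emit:
{"method": "servo_tool", "body": {
  "translation": [
    [0,0,0.04],
    [0,0,0.03],
    [0,0,0],
    [0,0,0]
  ],
  "turn": [
    [0,0,0],
    [0,0,0],
    [0,0,0],
    [0,0,0]
  ],
  "fingers": [1,1,1,1]
}}

```text
time_s: 33.97
ee_pos: [0.5392, -0.1984, 0.0618]
ee_rot: [2.123, 2.316, 0.0]
wrist_force: [-0.8, -0.2, -1.6]
finger_gap: 0.381
grasp_force: 60.5
```

Emit:
{"method": "servo_tool", "body": {
  "translation": [
    [0,0,0.02],
    [0,0,0],
    [0,0,0],
    [0,0,0],
    [0,0,0],
    [0,0,0],
    [0,0,0],
    [0,0,-0.2],
    [0,0,-0.5],
    [0,0,-0.8],
    [0,0,-0.8],
    [0,0,-0.8],
    [0,0,-0.8],
    [0,0,-0.5],
    [0,0,-0.3],
    [0,0,0]
  ],
  "turn": [
    [0,0,0],
    [0,0,0],
    [0,0,0],
    [0,0,0],
    [0,0,0],
    [0,0,0],
    [0,0,0],
    [0,0,0],
    [0,0,0],
    [0,0,0],
    [0,0,0],
    [0,0,0],
    [0,0,0],
    [0,0,0],
    [0,0,0],
    [0,0,0]
  ],
  "fingers": [1,1,0.5,0.4,0.3,0.3,0.3,0.3,0.3,0.3,0.3,0.3,0.3,0.3,0.3,0.3]
}}

```text
time_s: 35.3
ee_pos: [0.5402, -0.1989, 0.1812]
ee_rot: [2.12, 2.313, 0.002]
wrist_force: [0.1, 1.0, 0.3]
finger_gap: 0.696
grasp_force: 0.0
```

Emit:
{"method": "servo_tool", "body": {
  "translation": [
    [0.4,0,0],
    [0.7,0,0],
    [0.95,0,0],
    [0.95,0,0],
    [0.95,0,0],
    [0.95,0,0],
    [0.95,0,0],
    [0.95,0,0],
    [0.95,0,0],
    [0.95,0,0],
    [0.95,0,0],
    [0.95,-0.1,0],
    [0.95,-0.2,0],
    [0.95,-0.2,0],
    [0.95,-0.2,0],
    [0.95,-0.15,0],
    [0.7,0,0],
    [0.33,0,0],
    [0,0,0],
    [0,0,0]
  ],
  "turn": [
    [0,0,0],
    [0,0,0],
    [0,0,0],
    [0,0,0],
    [0,0,0],
    [0,0,0],
    [0,0,0],
    [0,0,0],
    [0,0,0],
    [0,0,0],
    [0,0,0],
    [0,0,0],
    [0,0,0],
    [0,0,0],
    [0,0,0],
    [0,0,0],
    [0,0,0],
    [0,0,0],
    [0,0,0],
    [0,0,0]
  ],
  "fingers": [0.3,0.3,0.3,0.3,0.3,0.3,0.3,0.3,0.3,0.3,0.3,0.3,0.3,0.3,0.3,0.3,0.3,0.3,0.3,0.3]
}}

```text
time_s: 36.97
ee_pos: [0.4836, 0.1839, 0.1775]
ee_rot: [-2.121, -2.317, 0.003]
wrist_force: [-0.0, 0.3, 0.5]
finger_gap: 0.7
grasp_force: 0.0
```

```bash
python3 -c "
from h import *
to(.4843,.1843,.037)
S=get_image('side')
cv2.imwrite('pics/p3.png',cv2.resize(S[100:310,200:340,::-1],None,fx=2.8,fy=2.8))"
```

```text
t 37.0 tcp [0.4836 0.1839 0.1775] gap 0.700 grip 0.0 F [-0.   0.3  0.5] q [ 0.26 -0.06  1.78 -0.    1.42  0.18]
tooly [ 0.996  0.088 -0.002] z [-0.002 -0.001 -1.   ]
units (tool x,y,z): [0.02 0.04 5.62]
```

View pics/p3.png

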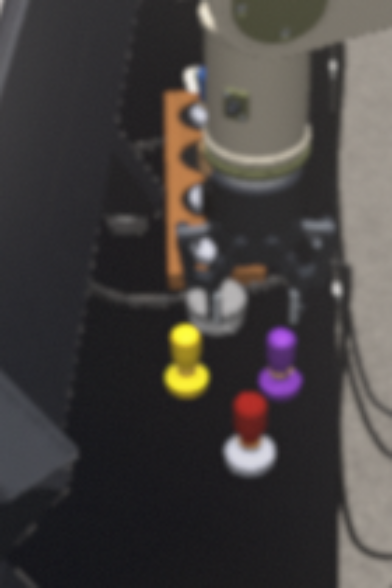

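The gripper is above red, seen lower at (250,430) in the crop. The other three stand in the rack.

Emit:
{"method": "servo_tool", "body": {
  "translation": [
    [0,0.04,0.4],
    [0,0,0.7],
    [0,0,0.7],
    [0,0,0.7],
    [0,0,0.7],
    [0,0,0.6],
    [0,0,0.6],
    [0,0,0.5],
    [0,0,0.4],
    [0,0,0.2],
    [0,0,0.1],
    [0,0,0],
    [0,0,0],
    [0,0,0]
  ],
  "turn": [
    [0,0,0],
    [0,0,0],
    [0,0,0],
    [0,0,0],
    [0,0,0],
    [0,0,0],
    [0,0,0],
    [0,0,0],
    [0,0,0],
    [0,0,0],
    [0,0,0],
    [0,0,0],
    [0,0,0],
    [0,0,0]
  ],
  "fingers": [0.3,0.3,0.3,0.3,0.3,0.3,0.3,0.3,0.3,0.3,0.3,0.3,0.3,0.3]
}}

```text
time_s: 38.18
ee_pos: [0.4861, 0.1844, 0.0395]
ee_rot: [2.122, 2.315, 0.002]
wrist_force: [0.3, -1.1, 0.5]
finger_gap: 0.698
grasp_force: 0.0
```

Emit:
{"method": "servo_tool", "body": {
  "translation": [
    [0,0,0],
    [0,0,0],
    [0,0,0],
    [0,0,0],
    [0,0,0],
    [0,0,0],
    [0,0,0],
    [0,0,0],
    [0,0,0],
    [0,0,0]
  ],
  "turn": [
    [0,0,0],
    [0,0,0],
    [0,0,0],
    [0,0,0],
    [0,0,0],
    [0,0,0],
    [0,0,0],
    [0,0,0],
    [0,0,0],
    [0,0,0]
  ],
  "fingers": [0.35,0.4,0.5,0.6,0.7,0.8,0.9,1,1,1]
}}

```text
time_s: 39.02
ee_pos: [0.4857, 0.1843, 0.0389]
ee_rot: [2.122, 2.316, 0.001]
wrist_force: [0.1, -0.2, 3.8]
finger_gap: 0.347
grasp_force: 59.4
```

Emit:
{"method": "servo_tool", "body": {
  "translation": [
    [0,0,-0.2],
    [0,0,-0.5],
    [0,0,-0.7],
    [0,0,-0.7],
    [0,0,-0.7],
    [0,0,-0.7],
    [0,0,-0.7],
    [0,0,-0.6],
    [0,0,-0.4],
    [0,0,-0.3],
    [0,0,-0.2],
    [0,0,0],
    [0,0,0]
  ],
  "turn": [
    [0,0,0],
    [0,0,0],
    [0,0,0],
    [0,0,0],
    [0,0,0],
    [0,0,0],
    [0,0,0],
    [0,0,0],
    [0,0,0],
    [0,0,0],
    [0,0,0],
    [0,0,0],
    [0,0,0]
  ],
  "fingers": [1,1,1,1,1,1,1,1,1,1,1,1,1]
}}

```text
time_s: 40.1
ee_pos: [0.485, 0.1841, 0.1805]
ee_rot: [-2.122, -2.316, 0.001]
wrist_force: [-0.3, -0.2, -2.6]
finger_gap: 0.343
grasp_force: 59.6
```

```bash
python3 -c "
from h import *
to(.5468,-.2826,.059)"
```

```text
t 40.1 tcp [0.485  0.1841 0.1805] gap 0.343 grip 59.6 F [-0.3 -0.2 -2.6] q [ 0.26 -0.06  1.78 -0.    1.43  0.18]
tooly [ 0.996  0.087 -0.001] z [-0.001 -0.    -1.   ]
units (tool x,y,z): [-18.81   0.84   4.86]
```

Emit:
{"method": "servo_tool", "body": {
  "translation": [
    [-0.3,0,0],
    [-0.6,0,0],
    [-0.8,0.1,0],
    [-0.8,0.1,0],
    [-0.8,0.1,0],
    [-0.8,0.1,0],
    [-0.8,0.1,0],
    [-0.8,0.1,0],
    [-0.8,0.1,0],
    [-0.8,0.1,0],
    [-0.8,0.04,0],
    [-0.8,0,0],
    [-0.8,0,0],
    [-0.8,0,0],
    [-0.8,0,0],
    [-0.8,0,0],
    [-0.8,0,0],
    [-0.8,0,0],
    [-0.8,0,0]
  ],
  "turn": [
    [0,0,0],
    [0,0,0],
    [0,0,0],
    [0,0,0],
    [0,0,0],
    [0,0,0],
    [0,0,0],
    [0,0,0],
    [0,0,0],
    [0,0,0],
    [0,0,0],
    [0,0,0],
    [0,0,0],
    [0,0,0],
    [0,0,0],
    [0,0,0],
    [0,0,0],
    [0,0,0],
    [0,0,0]
  ],
  "fingers": [1,1,1,1,1,1,1,1,1,1,1,1,1,1,1,1,1,1,1]
}}

```text
time_s: 41.68
ee_pos: [0.5368, -0.1764, 0.1798]
ee_rot: [-2.122, -2.314, 0.001]
wrist_force: [-0.3, 0.3, -2.8]
finger_gap: 0.343
grasp_force: 59.6
```

Emit:
{"method": "servo_tool", "body": {
  "translation": [
    [-0.8,0,0],
    [-0.8,0,0],
    [-0.8,0,0],
    [-0.8,0,0],
    [-0.7,0,0],
    [-0.4,0,0],
    [0,0,0],
    [0,0,0],
    [0,0,0],
    [0,0,0]
  ],
  "turn": [
    [0,0,0],
    [0,0,0],
    [0,0,0],
    [0,0,0],
    [0,0,0],
    [0,0,0],
    [0,0,0],
    [0,0,0],
    [0,0,0],
    [0,0,0]
  ],
  "fingers": [1,1,1,1,1,1,1,1,1,1]
}}

```text
time_s: 42.52
ee_pos: [0.5471, -0.2811, 0.1809]
ee_rot: [-2.121, -2.317, -0.0]
wrist_force: [-0.3, 0.3, -2.4]
finger_gap: 0.342
grasp_force: 59.6
```

```bash
python3 -c "
from h import *
to(.5468,-.2826,.0605)"
```

```text
t 42.5 tcp [ 0.5471 -0.2811  0.1809] gap 0.342 grip 59.6 F [-0.3  0.3 -2.4] q [-0.56  0.2   1.51  0.    1.44 -0.65]
tooly [ 0.996  0.088 -0.   ] z [-0.     0.001 -1.   ]
units (tool x,y,z): [-0.06 -0.02  4.81]
```

Emit:
{"method": "servo_tool", "body": {
  "translation": [
    [-0.05,-0.02,0.3],
    [0,0,0.5],
    [0,0,0.6],
    [0,0,0.6],
    [0,0,0.6],
    [0,0,0.6],
    [0,0,0.6],
    [0,0,0.5],
    [0,0,0.3],
    [0,0,0.15],
    [0,0,0.06],
    [0,0,0],
    [0,0,0],
    [0,0,0]
  ],
  "turn": [
    [0,0,0],
    [0,0,0],
    [0,0,0],
    [0,0,0],
    [0,0,0],
    [0,0,0],
    [0,0,0],
    [0,0,0],
    [0,0,0],
    [0,0,0],
    [0,0,0],
    [0,0,0],
    [0,0,0],
    [0,0,0]
  ],
  "fingers": [1,1,1,1,1,1,1,1,1,1,1,1,1,1]
}}

```text
time_s: 43.68
ee_pos: [0.5474, -0.284, 0.0619]
ee_rot: [2.122, 2.315, 0.001]
wrist_force: [0.7, 0.6, -2.4]
finger_gap: 0.339
grasp_force: 59.6
```

Emit:
{"method": "servo_tool", "body": {
  "translation": [
    [0,0,0.03],
    [0,0,0.03],
    [0,0,0.03],
    [0,0,0],
    [0,0,0]
  ],
  "turn": [
    [0,0,0],
    [0,0,0],
    [0,0,0],
    [0,0,0],
    [0,0,0]
  ],
  "fingers": [1,1,1,1,1]
}}

```text
time_s: 44.1
ee_pos: [0.5466, -0.2835, 0.0584]
ee_rot: [-2.123, -2.316, 0.0]
wrist_force: [-0.4, -0.5, -3.1]
finger_gap: 0.341
grasp_force: 59.6
```

Emit:
{"method": "servo_tool", "body": {
  "translation": [
    [0,0,0.03],
    [0,0,0.03],
    [0,0,0.02],
    [0,0,0],
    [0,0,0]
  ],
  "turn": [
    [0,0,0],
    [0,0,0],
    [0,0,0],
    [0,0,0],
    [0,0,0]
  ],
  "fingers": [1,1,1,1,1]
}}

```text
time_s: 44.52
ee_pos: [0.5469, -0.2836, 0.0569]
ee_rot: [2.122, 2.316, 0.0]
wrist_force: [-1.4, 0.9, 2.6]
finger_gap: 0.344
grasp_force: 59.9
```

Contact. Release, lift, and back off toward the robot and left so the cameras see the rack.

Emit:
{"method": "servo_tool", "body": {
  "translation": [
    [0,0,0],
    [0,0,0],
    [0,0,0],
    [0,0,0],
    [0,0,0],
    [0,0,0],
    [0,0,-0.2],
    [0,0,-0.5],
    [0,0,-0.8],
    [0,0,-0.8],
    [0,0,-0.8],
    [0,0,-0.8],
    [0,0,-0.8],
    [0,0,-0.5],
    [0,0,0]
  ],
  "turn": [
    [0,0,0],
    [0,0,0],
    [0,0,0],
    [0,0,0],
    [0,0,0],
    [0,0,0],
    [0,0,0],
    [0,0,0],
    [0,0,0],
    [0,0,0],
    [0,0,0],
    [0,0,0],
    [0,0,0],
    [0,0,0],
    [0,0,0]
  ],
  "fingers": [0.6,0.5,0.4,0.3,0.3,0.3,0.3,0.3,0.3,0.3,0.3,0.3,0.3,0.3,0.3]
}}

```text
time_s: 45.77
ee_pos: [0.5486, -0.2847, 0.1916]
ee_rot: [2.118, 2.311, 0.002]
wrist_force: [0.3, -0.2, -0.2]
finger_gap: 0.697
grasp_force: 0.0
```

Emit:
{"method": "servo_tool", "body": {
  "translation": [
    [0.5,0,0],
    [0.8,0,0],
    [0.9,0,0],
    [0.9,0,0],
    [0.9,0,0],
    [0.9,0,0],
    [0.9,0,0],
    [0.9,0,0],
    [0.9,0,0],
    [0.9,0,0],
    [0.9,0,0],
    [0.9,0,0],
    [0.9,0,0],
    [0.9,0,0],
    [0.9,0,0],
    [0.9,0,0],
    [0.9,0,0],
    [0.9,0,0],
    [0.9,0,0],
    [0.9,0,0]
  ],
  "turn": [
    [0,0,0],
    [0,0,0],
    [0,0,0],
    [0,0,0],
    [0,0,0],
    [0,0,0],
    [0,0,0],
    [0,0,0],
    [0,0,0],
    [0,0,0],
    [0,0,0],
    [0,0,0],
    [0,0,0],
    [0,0,0],
    [0,0,0],
    [0,0,0],
    [0,0,0],
    [0,0,0],
    [0,0,0],
    [0,0,0]
  ],
  "fingers": [0.3,0.3,0.3,0.3,0.3,0.3,0.3,0.3,0.3,0.3,0.3,0.3,0.3,0.3,0.3,0.3,0.3,0.3,0.3,0.3]
}}

```text
time_s: 47.43
ee_pos: [0.5068, 0.1538, 0.1845]
ee_rot: [-2.121, -2.315, 0.004]
wrist_force: [0.7, 1.1, 0.2]
finger_gap: 0.701
grasp_force: 0.0
```

Emit:
{"method": "servo_tool", "body": {
  "translation": [
    [0.9,0,0],
    [0.9,0,0],
    [0.9,0,0],
    [0.9,0,0],
    [0.9,0,0],
    [0.9,0,0],
    [0.9,0,0],
    [0.6,0,0],
    [0.3,0,0],
    [0,0,0],
    [0,0,0],
    [0,0,0]
  ],
  "turn": [
    [0,0,0],
    [0,0,0],
    [0,0,0],
    [0,0,0],
    [0,0,0],
    [0,0,0],
    [0,0,0],
    [0,0,0],
    [0,0,0],
    [0,0,0],
    [0,0,0],
    [0,0,0]
  ],
  "fingers": [0.3,0.3,0.3,0.3,0.3,0.3,0.3,0.3,0.3,0.3,0.3,0.3]
}}

```text
time_s: 48.43
ee_pos: [0.493, 0.3306, 0.1862]
ee_rot: [2.123, 2.315, -0.001]
wrist_force: [-0.1, 0.7, 1.1]
finger_gap: 0.698
grasp_force: 0.0
```

Run:
```python
from h import *
to()
T=get_image("top");S=get_image("side")
for b in bases(T,"top"):
    if 285<b[0][0]<445 and 180<b[0][1]<212: print("top",np.round(b[0],1),"r%.1f"%b[1],plane("top",[b[0]],.026)[0].round(4))
for b in bases(S,"side"):
    if 255<b[0][0]<300 and 120<b[0][1]<215: print("side",np.round(b[0],1),plane("side",[b[0]],.026)[0].round(4))
a=cv2.resize(T[165:225,275:445,::-1],None,fx=4.4,fy=4.4);b=cv2.resize(S[120:220,225:395,::-1],None,fx=3.2,fy=3.2)
b=cv2.copyMakeBorder(b,0,0,0,a.shape[1]-b.shape[1],cv2.BORDER_CONSTANT)
cv2.imwrite("pics/end.png",np.vstack([a,b]))
```

```text
t 48.4 tcp [0.493  0.3306 0.1862] gap 0.698 grip 0.0 F [-0.1  0.7  1.1] q [ 0.5   0.14  1.56 -0.    1.44  0.42]
tooly [ 0.996  0.086 -0.001] z [-0.001 -0.001 -1.   ]
top [293.4 202.1] r9.6 [ 0.5264 -0.0194  0.026 ]
top [322.1 200.2] r9.3 [ 0.5306 -0.1118  0.026 ]
top [349.  197.5] r8.6 [ 0.5378 -0.1986  0.026 ]
top [374.8 194.8] r7.5 [ 0.5451 -0.2823  0.026 ]
top [401. 192.] r6.4 [ 0.5526 -0.3678  0.026 ]
top [428.3 190.8] r11.5 [ 0.555  -0.4574  0.026 ]
```

View pics/end.png

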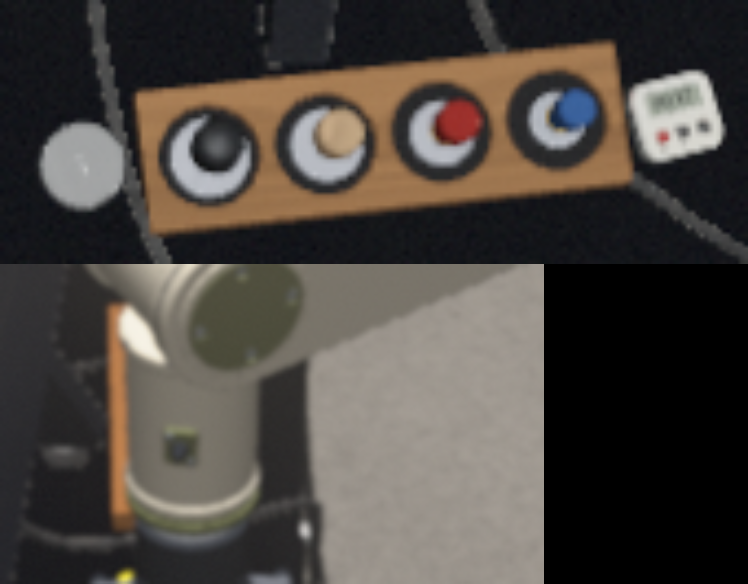

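The top view shows all four tampers upright and centred within about 2 mm of their pocket centres. From the puck to the timer they run black, beech, red, blue. The puck and timer haven't moved and the gripper is clear.

```bash
python3 -c "
from station import *
print(sign_off())"
```

```text
the job is handed in; nothing more can be done
None
```

All four tampers stand upright in the rack, within about 2 mm of their pocket centres by the final top-camera picture: 58 (by the levelling tool), 53, 47, 41 (by the timer). The puck and timer are unmoved, and I handed the job in at about 48 s.

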